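# Hang the drilling template on the jig's twin pins and latch it

### The arm

A 6-joint arm with a two-finger parallel gripper is mounted at the origin on the work surface. World frame = base frame: x ahead of the robot, y to its left, z up, the work surface at z = 0. Lengths are in m, angles in degrees, forces in N, time in s.
With the tool pointing down it reaches from about 0.3 to 0.75 m from the base axis. Payload 8.5 kg.
Tool frame: the origin (TCP) lies midway between the tips of the shut fingers; the grasp point (between the pads) lies 19 mm behind it (env.tcp_to_grasp is the z of the grasp point in the tool frame, in m); z points along the fingers, y is the line along which they close (so a half turn about z gives the same grasp; the last joint's range is limited). The gripper opens to 85 mm and grips with 20 to 120 N. Pads are 22 mm wide; open, the fingers measure 114 mm over their backs; the gripper's body (76 mm by 85 mm) begins 54 mm behind the grasp point. The pads swing forward as they close: fully open they stand 13 mm farther back than shut.
Start: joints at [56.935, 21.807, 74.336, -0, 83.858, -12.336], TCP at [0.195, 0.514, 0.231] pointing down, gripper open.
Joint ranges: [-178.18, 178.18], [-50.72, 133.34], [12.68, 142.11], [-81.47, 261.47], [9.98, 163.14], [-165.26, 165.26]. Speed limits (degrees/s): [136.94, 136.94, 180, 180, 180, 180].

### API

Orientations are given as a 3x3 rotation matrix whose columns are the frame's x, y, z axes.
In Python, from rig import env, imaging, job, models gives the robot as it stands. The module is installed in compiled form; this text tells all that it offers.
- The arm moves only by the tool jog_arm, never from a script. Its argument "plan" is text: rows parted by semicolons, each of 7 numbers parted by spaces: the turn, a rotation vector about the tool's x, y, z in degrees, then the shift along the tool's x, y, z in cm, then the closure in counts, from 0 (fully open) to 255 (shut). In form: rx ry rz x y z claw; .... A call has 1 to 10 rows; each row shifts and turns the commanded pose from where the row before left it, along the tool's axes as they then stand; what a row does not reach is not made up. A row lasts 1/12 s, in which the tool goes at most 41.7 mm and 7.16 degrees, less where a joint would pass 70% of its speed; a pose out of reach is approached as far as the arm can. A call with a gripper value outside its range is refused whole. The fingers move at their own pace and stop on an object; "grip_force" is the grip in N (left out, the last holds). Time passes only in rows, so rows that do not move let the fingers close. It gives the time, the measured TCP pose, the force, the opening and the grip force at its end, in the units of the state.
- env.observe(): the state, without advancing time (a new reading comes with each control period).
- imaging.get_image(name): name is "scene" or "side" or "wrist"; returns a dict with "pixels" (400x640x3 uint8, red, green, blue), "depth" (400x640 float32, m along the optical axis (not along the pixel's ray), 0 where there is no reading), "fov_y" (degrees; the focal length in pixels is half the picture's height over the tangent of half this angle, whatever the lens; pixels are square), "cx", "cy" (the principal point, pixels), "world_from_camera" (4x4, takes a point from camera to world coordinates). Camera axes: x right, y down, z forward; pixel columns grow to the right and rows downward; lengths in m; the calibration is good to about 2 mm. A picture is of the moment at which its call begins.
- job.close_job(): hands the job in; it is judged then, once.
Trained networks look in the newest picture that a camera, given by its name, has taken for a name from the list of things; names that differ only in an ending like _2 or _b are one class to them, and where a whole thing is asked for, a point or a joint stands for the part that bears it (a point fixed in the world has none). Each returns a list of dicts, best first, with "confidence" (0 to 1); they miss things now and then, are a little off and sometimes report something else, mostly with a low value. They report only what shows in the picture. A call takes as long as a camera call.
- models.outline_of(camera, query): "region" (400x640 bool, what is visible of it) and "bbox" ([centre column, centre row, width, height] in pixels, round what is visible of it).
- models.tip_of(camera, query): "at" ([column, row] in pixels: a listed point, or the origin of a listed thing).
The state is a dict: "time_s": time; "q": joint angles; "qvel": joint speeds; "joint_efforts": joint torques, N m; "position": TCP position; "tool_rot": TCP orientation; "ft_force": force on the tool from outside, world axes, zero at the start; "wrist_torque": the same for the moment, N m; "grip_width": finger opening in m; "gripper_force": force on a finger pad.
Only numpy, scipy, OpenCV 4.12 (cv2) and the standard library are available. Lean on these libraries where they do the work, as an engineer would, in place of code of your own. Each camera call takes 0.05 s, during which the arm holds its last target. There are 200 camera calls.

### The job

Lift the aluminium drilling template by its blue handle and hang it on the jig's two steel pins, both holes together, until it lies flat and fully home on the wood block. The pins are not exactly where the jig's pose says, so find them by feel and be gentle: never press the template hard against the jig or its pins (keep well under 50 N). Then swing the brass latch over the template's edge to its stop and let go, leaving the other things on the table where they are.

Things in the scene. Friction and masses are not known exactly. Their poses are not given: they have to be found in the camera images.
- jig: Carving jig fixed to the table: grey base board 18 mm thick (x -125 to +85, y +-125 mm), on it a brown wood block 104 (x) by 130 (y) mm with white flowers, its top 48 mm above the table. Origin: on the table under the block's centre. Near the robot side a brass latch, beside the block's two y ends the pins.
- pins_nominal (a point): Nominal mid-point of the jig's two upright steel pins, fixed to the jig at x = 0, y = 0, at tip height, 70 mm above the table; axes as the jig. Pins: 8 mm thick, blunt, polished and slippery, 180 mm apart along y. The pair was locked by hand: both share one unknown shift of up to 3 mm in x and 10 mm in y from this point, which the pose does not show. They do not give when pushed.
- template: Aluminium plate 100 (x) by 240 (y) by 6 mm, flower marks, loose on the table, 0.30 to 0.50 kg. Origin: centre of its underside, z up. Two round through holes, 10.5 mm across, at x = 0, y = -90 and +90 mm. Fits the pins either way round. Fully home its underside is on the block, 48 mm above the table, and the pins show 16 mm above it.
- handle (a point): Middle of the blue handle on the template's centre, 34 mm above the plate's underside; handle 44 mm along x, 14 mm thick in y, top 51 mm above the underside. Pinch it from above across its thickness (template's y). Axes as the template.
- latch (a joint): Brass latch angle (rad), on an upright pivot at jig x = -88, y = 0 mm. 0: open, arm along jig +y. Grows clockwise seen from above to its stop at 1.571, arm along jig +x, its end 7 to 13 mm over a seated template's edge. Arm 14 mm wide, 8 thick, 48 long, underside 57 mm above the table: it passes 3 mm over a template that is home. Stiff, about 0.06 N m; stays where left.
- latch_stub (a point): Middle of the red upright stub on the latch arm, 27 mm from the pivot: 12 mm thick, from 65 to 95 mm above the table, this point at 80 mm. Pinch or push it to turn the latch. Axes turn with the latch.
- mallet: a wooden mallet about 0.3 m long lying on the table beyond the jig; leave it alone. Origin: under it, on the table
- chisel: a hand chisel lying on the table beyond the jig; leave it alone. Origin: under it, on the table
- brush: a small brush lying on the table on the robot's side; leave it alone. Origin: under it, on the table
- glue: a glue bottle, 56 mm across and 150 tall, standing; leave it alone. Origin: under it, on the table
- tin: a copper-coloured tin, 90 mm across and 80 tall, standing; leave it alone. Origin: under it, on the table
- stamp_a: a round wooden printing block with a white flower, 90 mm across, 35 tall; leave it alone. Origin: under it, on the table
- stamp_b: a round wooden printing block with a white flower, 80 mm across, 35 tall; leave it alone. Origin: under it, on the table

How it is judged:
By the outcome, as a careful person would: the job done as asked, in the order asked, and still so for the second after the job is handed in, with the robot touching nothing.
It also fails if it takes over 72 s, if anything falls off the work surface, if the arm or the gripper's body presses on something with over 40 N, if the wrist force passes 120 N, or if a joint passes its speed limit or range.

## Working session

There is one attempt and no reset: what is moved stays moved. The work goes in short steps, Python scripts to look and compute and a tool call to move; the robot and the scene stay as the last step left them, time stands still between calls to the robot, and variables do not carry over. Pictures are saved under pics/ and viewed, at most 12 in all, crops included, and the job is handed in when it is done.

Besides the shell and the picture viewer there is one more tool, called after ">>>" as name(argument=value, ...) on one line, values as JSON. jog_arm: Moves the arm, as the interface text tells. Its arguments: {"type":"object","properties":{"plan":{"type":"string"},"grip_force":{"type":"number"}},"required":["plan"]}

```bash
mkdir -p pics
cat > h.py <<'E'
import numpy as np, cv2
from rig import env, imaging, job, models
def ray(im,u,v):
    f=200/np.tan(np.radians(im["fov_y"]/2)); T=np.array(im["world_from_camera"])
    d=T[:3,:3]@np.array([(u-im["cx"])/f,(v-im["cy"])/f,1.]); return T[:3,3],d
def at_z(im,u,v,z):
    o,d=ray(im,u,v); return o+d*(z-o[2])/d[2]
def at_depth(im,u,v):
    o,d=ray(im,u,v); return o+d*im["depth"][int(round(v)),int(round(u))]
def cloud(im):
    f=200/np.tan(np.radians(im["fov_y"]/2)); T=np.array(im["world_from_camera"])
    v,u=np.mgrid[:400,:640]; D=im["depth"]
    P=np.stack([(u-im["cx"])/f*D,(v-im["cy"])/f*D,D],-1)
    return P@T[:3,:3].T+T[:3,3]
def save(im,n): cv2.imwrite(f"pics/{n}.png",im["pixels"][:,:,::-1])
E
python3 - <<'E'
from h import *
np.set_printoptions(precision=4,suppress=True)
ims={}
for c in("scene","side"):
    im=imaging.get_image(c); ims[c]=im
    for q,z in(("jig",0),("pins_nominal",.07),("template",0),("handle",.034),("latch_stub",.08),("mallet",0),("chisel",0),("brush",0),("glue",0),("tin",0),("stamp_a",0)):
        for r in models.tip_of(c,q)[:2]:
            u,v=r["at"]; print(c,q,round(r["confidence"],2),np.round([u,v]),at_z(im,u,v,z))
cv2.imwrite("pics/a.png",cv2.resize(np.vstack([ims["scene"]["pixels"],ims["side"]["pixels"]])[:,:,::-1],(480,600)))
save(ims["scene"],"scene0")
print(env.observe())
E
```

```text
scene jig 0.92 [383. 254.] [ 0.501   0.1904 -0.    ]
scene pins_nominal 0.67 [384. 239.] [0.5067 0.1874 0.07  ]
scene template 0.56 [283. 172.] [ 0.5595 -0.2357 -0.    ]
scene handle 0.69 [280. 165.] [ 0.5659 -0.24    0.034 ]
scene latch_stub 0.6 [414. 227.] [0.4213 0.2064 0.08  ]
scene latch_stub 0.59 [385. 237.] [0.5053 0.1876 0.08  ]
scene mallet 0.64 [276. 265.] [0.7593 0.0525 0.    ]
scene chisel 0.76 [239. 209.] [ 0.7475 -0.1778  0.    ]
scene glue 0.71 [242. 150.] [ 0.6186 -0.4057  0.    ]
scene tin 0.79 [404. 359.] [0.6492 0.4342 0.    ]
scene stamp_a 0.66 [294. 129.] [ 0.4104 -0.4002  0.    ]
scene stamp_a 0.65 [448. 299.] [0.4561 0.3866 0.    ]
side jig 0.84 [245. 212.] [0.5015 0.2052 0.    ]
side pins_nominal 0.87 [247. 197.] [0.5023 0.1837 0.07  ]
side template 0.58 [375. 280.] [ 0.5666 -0.2297  0.    ]
side handle 0.58 [373. 268.] [ 0.5678 -0.2204  0.034 ]
side handle 0.24 [399. 230.] [ 0.7246 -0.1864  0.034 ]
side latch_stub 0.63 [218. 203.] [0.4249 0.211  0.08  ]
side mallet 0.95 [343. 196.] [0.7597 0.0409 0.    ]
side mallet 0.66 [246. 212.] [ 0.5057  0.2015 -0.    ]

[... 239 characters left out ...]
098 -0.4093  0.    ]
side stamp_a 0.74 [397. 372.] [ 0.4057 -0.4104  0.    ]
side stamp_a 0.61 [200. 191.] [ 0.4647  0.3831 -0.    ]
{'time_s': 1.2, 'q': array([ 56.9372,  21.8072,  74.335 ,   0.0025,  83.8578, -12.3369]), 'qvel': array([ 0.0291, -0.0711,  0.0262,  0.0603,  0.1027, -0.0563]), 'joint_efforts': array([ -0.0021, -44.8333, -23.1466,  -0.0003,   0.0006,   0.    ]), 'position': array([0.1946, 0.5144, 0.2313]), 'tool_rot': array([[-0.9353,  0.3539, -0.    ],
       [ 0.3539,  0.9353,  0.    ],
       [ 0.    ,  0.    , -1.    ]]), 'ft_force': array([0.4193, 0.0533, 0.5601]), 'wrist_torque': array([-0.008 ,  0.0305, -0.0017]), 'gripper_force': 0.0, 'grip_width': 0.08518222038983253}
```

View pics/scene0.png

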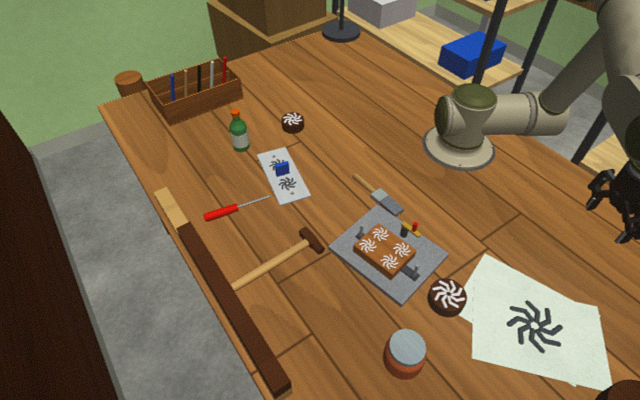

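The scene view shows the template with its blue handle at (281,168), the jig at (387,252) and the red latch stub at (415,226). The mallet, chisel, glue, stamps and tin lie around them.

```bash
cat >> h.py <<'E'
def rect(c,q,z0,z1,im=None):
    im=im or imaging.get_image(c); P=cloud(im); out=[]
    for r in models.outline_of(c,q)[:1]:
        m=r["region"]&(im["depth"]>0)&(P[...,2]>z0)&(P[...,2]<z1)
        p=P[m]; (cx,cy),(w,h),a=cv2.minAreaRect((p[:,:2]*1000).astype(np.float32))
        print(c,q,round(r["confidence"],2),len(p),"ctr",round(cx),round(cy),"size",round(w),round(h),"ang of w",round(a,1))
def steps(pos,yaw_y=None):
    """shift to world pos in tool axes (cm), and the turn about tool z so that tool y points at yaw_y (deg, world; mod 180)"""
    s=env.observe(); R=s["tool_rot"]; d=R.T@(np.array(pos)-s["position"])*100
    t=0
    if yaw_y is not None:
        cur=np.degrees(np.arctan2(R[1,1],R[0,1])); w=(yaw_y-cur+90)%180-90; t=-w
    print("shift cm",np.round(d,2),"rz",round(t,2),"q6",round(s["q"][5],1),"pos",np.round(s["position"],4),"f",np.round(s["ft_force"],1))
E
python3 - <<'E'
from h import *
for c in("scene","side"):
    im=imaging.get_image(c)
    rect(c,"template",-.01,.012,im); rect(c,"jig",.008,.026,im); rect(c,"jig",.042,.055,im); rect(c,"handle",.02,.06,im)
steps((.47,.16,.35),90)
E
```

```text
scene template 0.91 1542 ctr 567 -227 size 249 106 ang of w 77.6
scene jig 0.71 4042 ctr 491 192 size 213 251 ang of w 10.9
scene jig 0.71 1702 ctr 507 201 size 150 171 ang of w 38.3
scene handle 0.8 139 ctr 570 -226 size 20 44 ang of w 75.4
side jig 0.61 2804 ctr 485 191 size 222 255 ang of w 11.3
side jig 0.61 1119 ctr 508 193 size 157 160 ang of w 48.7
side handle 0.56 196 ctr 565 -227 size 15 46 ang of w 78.5
shift cm [-38.29 -23.4  -11.87] rz -20.73 q6 -12.3 pos [0.1947 0.5144 0.2313] f [-0.2  0.2 -0. ]
```

>>> jog_arm(plan="0 0 0 -3.4 -2.1 -1.2 0;0 0 0 -3.4 -2.1 -1.2 0;0 0 0 -3.4 -2.1 -1.2 0;0 0 0 -3.4 -2.1 -1.2 0;0 0 0 -3.4 -2.1 -1.2 0;0 0 0 -3.4 -2.1 -1.2 0;0 0 0 -3.4 -2.1 -1.2 0;0 0 0 -3.4 -2.1 -1.2 0;0 0 0 -3.4 -2.1 -1.2 0;0 0 0 -3.4 -2.1 -1.2 0")

```text
time_s: 2.53
position: [0.4387, 0.1963, 0.352]
tool_rot: [[-0.935, 0.354, 0.001], [0.354, 0.935, 0.0], [-0.0, 0.0, -1.0]]
ft_force: [0.3, 1.0, 0.6]
grip_width: 0.0858
gripper_force: 0.0
```

>>> jog_arm(plan="0 0 -6.4 0 0 0 0;0 0 -6.4 0 0 0 0;0 0 -6.4 0 0 0 0;0 0 -6.4 0 0 0 0;0 0 -6.1 0 0 0 0;0 0 0 0 0 0 0;0 0 0 0 0 0 0")

```text
time_s: 3.12
position: [0.4379, 0.1981, 0.3512]
tool_rot: [[-0.982, -0.187, -0.0], [-0.187, 0.982, 0.0], [0.0, 0.0, -1.0]]
ft_force: [-0.6, -0.2, -0.3]
grip_width: 0.0857
gripper_force: 0.0
```

Run:
```python
from h import *
im=imaging.get_image("wrist"); save(im,"w1")
print(np.round(im["world_from_camera"],3),env.observe()["time_s"])
rect("wrist","jig",.012,.024,im); rect("wrist","jig",.044,.052,im)
for q,z in(("jig",0),("pins_nominal",.07),("latch_stub",.08)):
    for r in models.tip_of("wrist",q)[:2]: print(q,r["confidence"],r["at"],at_z(im,*r["at"],z))
P=cloud(im); m=(P[...,2]>.055)&(P[...,2]<.10)&(im["depth"]>0)
n,l,st,ce=cv2.connectedComponentsWithStats(m.astype(np.uint8))
for i in range(1,n):
    if st[i,4]>15: p=P[l==i]; print(st[i],np.round(p.mean(0),4),p[:,2].max().round(4))
steps((.567,-.227,.30),77.5)
```

```text
[[-0.186  0.942  0.278  0.368]
 [ 0.982  0.179  0.052  0.185]
 [-0.001  0.283 -0.959  0.494]
 [ 0.     0.     0.     1.   ]] 3.1667
wrist jig 0.78 11803 ctr 490 193 size 208 251 ang of w 10.7
wrist jig 0.78 5031 ctr 510 197 size 164 158 ang of w 62.7
jig 0.64 [308.5, 191.1] [0.51092295 0.19728431 0.        ]
pins_nominal 0.72 [307.0, 202.6] [0.5090582  0.19661554 0.07      ]
latch_stub 0.64 [326.6, 147.2] [0.41971271 0.20893324 0.08      ]
[299 138  41  16 435] [0.4206 0.1977 0.0689] 0.0965
[252 198   7   8  36] [0.5234 0.118  0.0666] 0.0717
[368 198   7   8  34] [0.4903 0.2934 0.0665] 0.0714
[ 566  287   74   57 2222] [0.5962 0.7062 0.0809] 0.1
[401 290  19  34 317] [0.6592 0.3996 0.0728] 0.0814
[ 117  366   55   34 1269] [ 0.9085 -0.0339  0.0763] 0.0827
shift cm [ -4.62 -44.18   5.12] rz 23.41 q6 -90.7 pos [0.438  0.1981 0.3512] f [-0.3  0.1 -0.6]
```

View pics/w1.png

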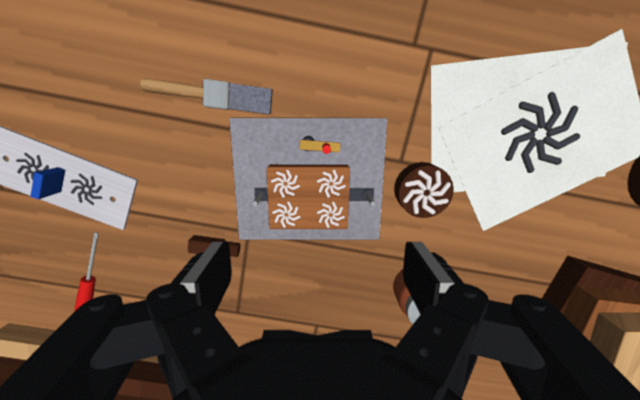

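The wrist view shows the jig square on, with the block at (308,197). The pins are at about (255,202) and (371,202), the stub at (326,147) and the handle at (47,182). Depth gives a pin mid-point near (0.507, 0.206), direction 100.7°.

>>> jog_arm(plan="0 0 2.4 -0.4 -3.9 0 0;0 0 2.4 -0.2 -3.9 0 0;0 0 2.4 0 -3.9 0 0;0 0 2.4 0.2 -3.9 0 0;0 0 2.4 0.3 -3.9 0 0;0 0 2.4 0.5 -3.9 0 0;0 0 2.4 0.6 -3.9 0 0;0 0 2.4 0.8 -3.9 0 0;0 0 2.4 1 -3.9 0 0;0 0 1.8 1.2 -3.9 0 0")

```text
time_s: 4.25
position: [0.3986, -0.1851, 0.351]
tool_rot: [[-0.976, 0.218, 0.0], [0.218, 0.976, -0.0], [-0.0, -0.0, -1.0]]
ft_force: [1.7, 0.0, 0.9]
grip_width: 0.0858
gripper_force: 0.0
```

Run:
```python
from h import *
steps((.567,-.227,.28),77.5)
```

```text
shift cm [-17.34  -0.42   7.11] rz -0.08 q6 -117.8 pos [ 0.3986 -0.1851  0.351 ] f [1.7 0.  0.9]
```

>>> jog_arm(plan="0 0 0 -3.2 -0.1 1.4 0;0 0 0 -3.2 -0.1 1.4 0;0 0 0 -3.2 -0.1 1.4 0;0 0 0 0 0 1.4 0;0 0 0 0 0 1.4 0;0 0 0 0 0 0 0;0 0 0 0 0 0 0")

```text
time_s: 4.83
position: [0.4924, -0.2068, 0.2811]
tool_rot: [[-0.976, 0.216, -0.001], [0.216, 0.976, 0.001], [0.001, 0.0, -1.0]]
ft_force: [0.1, 0.6, 0.5]
grip_width: 0.0854
gripper_force: 0.0
```

Run:
```python
from h import *
im=imaging.get_image("wrist"); save(im,"w2")
rect("wrist","template",-.01,.012,im); rect("wrist","handle",.04,.06,im)
for q,z in(("template",0),("handle",.034)):
    for r in models.tip_of("wrist",q)[:2]: print(q,r["confidence"],r["at"],at_z(im,*r["at"],z))
P=cloud(im); m=(P[...,2]>.046)&(P[...,2]<.06)&(im["depth"]>0)&(P[...,0]>.5)&(P[...,0]<.64)&(abs(P[...,1]+.227)<.06)
p=P[m]; print(len(p),cv2.minAreaRect((p[:,:2]*1000).astype(np.float32)))
steps((.567,-.227,.18),77.5)
```

```text
wrist template 0.63 9582 ctr 567 -224 size 243 102 ang of w 77.3
wrist handle 0.64 321 ctr 567 -226 size 12 44 ang of w 77.6
template 0.71 [316.3, 205.2] [ 0.56389412 -0.22266037  0.        ]
handle 0.93 [312.1, 216.6] [ 0.56800534 -0.22963521  0.034     ]
handle 0.61 [603.7, 106.0] [0.50159093 0.16702881 0.034     ]
307 ((566.7648315429688, -225.816650390625), (12.469261169433594, 44.0482177734375), 77.60440063476562)
shift cm [-7.68 -0.34 10.23] rz 0.06 q6 -113.1 pos [ 0.4926 -0.207   0.2822] f [-0.5  0.3  0.5]
```

View pics/w2.png

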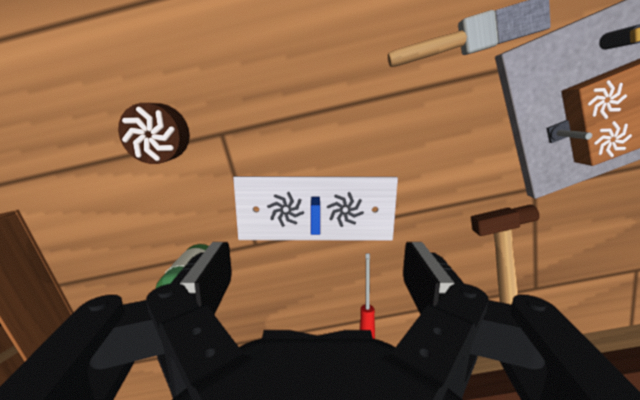

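The wrist view shows the template at (316,207) with the handle at (316,215), and its holes at (256,209) and (375,209). The area around the handle is clear.

>>> jog_arm(plan="0 0 0 -2.6 -0.1 2.6 0;0 0 0 -2.6 -0.1 2.6 0;0 0 0 -2.5 0 2.6 0;0 0 0 0 0 3.4 0;0 0 0 0 0 3.4 0;0 0 0 0 0 3.4 60;0 0 0 0 0 3 60;0 0 0 0 0 2.5 60;0 0 0 0 0 2 60;0 0 0 0 0 0 60")

```text
time_s: 5.92
position: [0.5657, -0.2246, 0.0227]
tool_rot: [[-0.976, 0.215, -0.005], [0.215, 0.977, 0.003], [0.006, 0.002, -1.0]]
ft_force: [-0.2, 0.7, -1.2]
grip_width: 0.0651
gripper_force: 0.0
```

Run:
```python
from h import *
steps((.567,-.226,.017),77.5)
```

```text
shift cm [-0.16 -0.11  0.57] rz 0.06 q6 -110.3 pos [ 0.5657 -0.2246  0.0227] f [-0.2  0.7 -1.2]
```

>>> jog_arm(plan="0 0 0 -0.1 -0.1 0.5 60;0 0 0 0 0 0 160;0 0 0 0 0 0 255;0 0 0 0 0 0 255;0 0 0 0 0 0 255;0 0 0 0 0 0 255;0 0 0 0 0 0 255", grip_force=60)

```text
time_s: 6.5
position: [0.5685, -0.2269, 0.0223]
tool_rot: [[-0.977, 0.215, 0.002], [0.215, 0.977, -0.001], [-0.002, -0.001, -1.0]]
ft_force: [-1.1, 1.2, 6.7]
grip_width: 0.0128
gripper_force: 60.0
```

>>> jog_arm(plan="0 0 0 0 0 -0.5 255;0 0 0 0 0 -1.5 255;0 0 0 0 0 -3 255;0 0 0 0 0 -3 255;0 0 0 0 0 -3 255;0 0 0 0 0 -3 255;0 0 0 0 0 -2 255;0 0 0 0 0 0 255;0 0 0 0 0 0 255", grip_force=90)

```text
time_s: 7.25
position: [0.5678, -0.2265, 0.1808]
tool_rot: [[-0.977, 0.215, -0.0], [0.215, 0.977, -0.0], [0.0, -0.0, -1.0]]
ft_force: [-0.1, 0.4, -6.2]
grip_width: 0.0126
gripper_force: 88.4
```

Run:
```python
from h import *
im=imaging.get_image("wrist"); save(im,"w3")
P=cloud(im); z=env.observe()["position"][2]; print(env.observe()["ft_force"],env.observe()["wrist_torque"])
R=env.observe()["tool_rot"]; Q=(P-env.observe()["position"])@R
for r in models.outline_of("wrist","template")[:1]:
    m=r["region"]&(im["depth"]>0); p=Q[m]; print(len(p),np.percentile(p,[2,50,98],axis=0))
    m2=abs(p[:,2]-np.median(p[:,2]))<.006; q=p[m2]
    A=np.c_[q[:,:2],np.ones(len(q))]; c=np.linalg.lstsq(A,q[:,2],rcond=None)[0]; print("plane",c)
    print(cv2.minAreaRect((q[:,:2]*1000).astype(np.float32)))
steps((.507,.206,.20),100.7)
```

```text
[ 0.4989278  -0.38432586 -5.38713891] [-0.00090147 -0.04180339  0.01735614]
56529 [[-0.0405393  -0.1151824  -0.02994982]
 [ 0.01573705  0.00035127  0.01493055]
 [ 0.05036207  0.11622943  0.01650113]]
plane [0.00695227 0.00103098 0.01480709]
((0.9468460083007812, 0.5366058349609375), (100.75602722167969, 242.04885864257812), 0.04430627450346947)
shift cm [15.19 40.91 -2.  ] rz -23.13 q6 -110.4 pos [ 0.5672 -0.2261  0.1788] f [-0.7  0.9 -4.9]
```

View pics/w3.png

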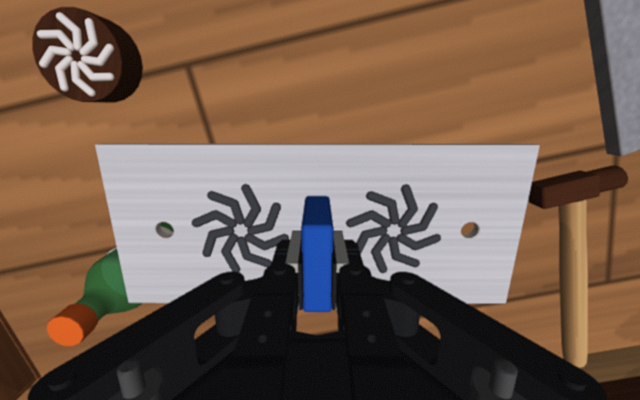

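The wrist view shows the template held level and square in the fingers, with holes at (165,230) and (470,230). Next I carry it to just short of the pins and look at them beyond its far edge.

>>> jog_arm(plan="0 0 0 1.2 1.9 0 255;0 0 0 2.2 3.4 -0.5 255;0 0 0 2.2 3.4 -0.5 255;0 0 0 2.2 3.4 -0.5 255;0 0 0 2.2 3.4 -0.5 255;0 0 0 2.2 3.4 0 255;0 0 0 2.2 3.4 0 255;0 0 0 2.2 3.4 0 255;0 0 0 2.2 3.4 0 255;0 0 0 2.2 3.4 0 255")

```text
time_s: 8.18
position: [0.4311, 0.1375, 0.1996]
tool_rot: [[-0.976, 0.216, -0.003], [0.216, 0.976, -0.0], [0.003, -0.001, -1.0]]
ft_force: [2.0, 0.5, -3.4]
grip_width: 0.0126
gripper_force: 88.4
```

>>> jog_arm(plan="0 0 0 1.6 2.6 0 255;0 0 0 1 1.6 0 255;0 0 -3 0 0 0 255;0 0 -5 0 0 0 255;0 0 -5 0 0 0 255;0 0 -5 0 0 0 255;0 0 -3.5 0 0 0 255;0 0 -1.6 0 0 0 255;0 0 0 0 0 0 255")

```text
time_s: 8.93
position: [0.4158, 0.1824, 0.1996]
tool_rot: [[-0.983, -0.186, -0.003], [-0.186, 0.983, -0.001], [0.004, 0.0, -1.0]]
ft_force: [-0.6, -0.3, -5.2]
grip_width: 0.0127
gripper_force: 88.7
```

Run:
```python
from h import *
steps((.4186,.189,.15),100.7)
```

```text
shift cm [-0.41  0.6   4.95] rz 0.02 q6 -92.0 pos [0.4158 0.1824 0.1996] f [-0.6 -0.3 -5.2]
```

>>> jog_arm(plan="0 0 0 0 0.3 1.5 255;0 0 0 0 0.3 1.5 255;0 0 0 0 0 1.2 255;0 0 0 0 0 0 255;0 0 0 0 0 0 255;0 0 0 0 0 0 255")

```text
time_s: 9.43
position: [0.4156, 0.1884, 0.1594]
tool_rot: [[-0.983, -0.185, 0.0], [-0.185, 0.983, -0.0], [-0.0, -0.0, -1.0]]
ft_force: [0.4, -0.0, -4.5]
grip_width: 0.0125
gripper_force: 88.5
```

```bash
cat >> h.py <<'E'
def holes(im,s,ztop=.0148):
    """hole centres in the tool frame: non-plate blobs inside the plate, on its top plane"""
    P=cloud(im); Q=(P-s["position"])@s["tool_rot"]
    plate=(abs(Q[...,2]-ztop)<.004)&(im["depth"]>0)
    f=[]
    o=np.array(im["world_from_camera"])[:3,3]; 
    for sy in(-1,1):
        # intersect every pixel ray with top plane
        v,u=np.mgrid[:400,:640]; F=200/np.tan(np.radians(im["fov_y"]/2)); T=np.array(im["world_from_camera"])
        D=np.stack([(u-im["cx"])/F,(v-im["cy"])/F,np.ones(u.shape)],-1)@T[:3,:3].T@s["tool_rot"]; O=(T[:3,3]-s["position"])@s["tool_rot"]
        X=O+D*((ztop-O[2])/D[...,2])[...,None]
        near=(abs(X[...,0])<.012)&(abs(X[...,1]-sy*.09)<.012)
        m=near&~plate; f.append((X[m].mean(0)*1000).round(2)); print("hole",sy,m.sum(),f[-1],"size",np.ptp(X[m],axis=0)*1000)
    return f
E
python3 - <<'E'
from h import *
np.set_printoptions(precision=4,suppress=True)
im=imaging.get_image("wrist"); save(im,"w4"); s=env.observe(); print(s["position"],s["tool_rot"],s["time_s"])
holes(im,s)
P=cloud(im); m=(P[...,2]>.056)&(P[...,2]<.08)&(im["depth"]>0)
n,l,st,ce=cv2.connectedComponentsWithStats(m.astype(np.uint8))
for i in range(1,n):
    if st[i,4]>40:
        p=P[l==i]; q=(p-s["position"])@s["tool_rot"]; t=q[p[:,2]>.0685]
        print(st[i],"tool mean",q.mean(0)*1000,"top",len(t),t.mean(0)*1000 if len(t) else "", np.ptp(t,axis=0)*1000 if len(t) else "",p[:,2].max())
E
```

```text
[0.4158 0.1884 0.1596] [[-0.9828 -0.1847  0.0009]
 [-0.1847  0.9828  0.0001]
 [-0.0009 -0.0001 -1.    ]] 9.4833
hole -1 198 [  2.75 -88.11  14.8 ] size [19.169  20.6753  0.    ]
hole 1 200 [ 2.67 88.52 14.8 ] size [19.6382 19.658   0.    ]
```

View pics/w4.png

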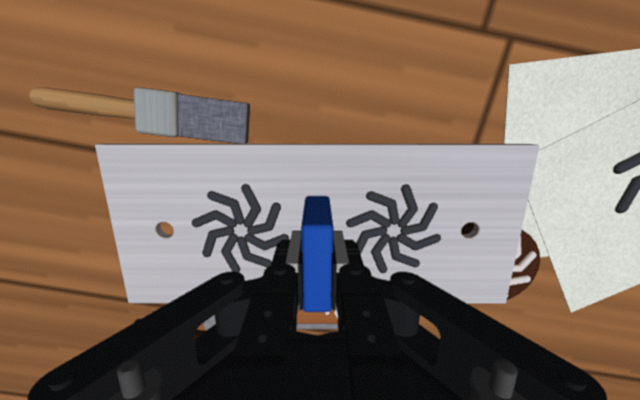

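The picture shows the plate hiding the jig, because image-up is the robot side. I need to stand beyond the pins to see them.

>>> jog_arm(plan="0 0 0 -1.5 0 0 255;0 0 0 -3 0 0 255;0 0 0 -3 0 0 255;0 0 0 -3 0 0 255;0 0 0 -3 0 0 255;0 0 0 -3 0 0 255;0 0 0 -2 0 0 255;0 0 0 0 0 0 255;0 0 0 0 0 0 255;0 0 0 0 0 0 255")

```text
time_s: 10.32
position: [0.5967, 0.2226, 0.1592]
tool_rot: [[-0.983, -0.185, -0.001], [-0.185, 0.983, -0.0], [0.001, -0.0, -1.0]]
ft_force: [-1.0, 0.8, -5.0]
grip_width: 0.0128
gripper_force: 88.7
```

```bash
cat >> h.py <<'E'
def tool_plane(im,s,ztop):
    v,u=np.mgrid[:400,:640]; F=200/np.tan(np.radians(im["fov_y"]/2)); T=np.array(im["world_from_camera"])
    D=np.stack([(u-im["cx"])/F,(v-im["cy"])/F,np.ones(u.shape)],-1)@T[:3,:3].T@s["tool_rot"]; O=(T[:3,3]-s["position"])@s["tool_rot"]
    return O+D*((ztop-O[2])/D[...,2])[...,None]
def holes2(im,s,ztop=.0148):
    X=tool_plane(im,s,ztop); px=im["pixels"].astype(int)
    for sy in(-1,1):
        near=(abs(X[...,0]-.001)<.009)&(abs(X[...,1]-sy*.09)<.009)
        dark=near&((px.min(-1)<120))
        p=X[dark][:,:2].astype(np.float32)*1000; c,r=cv2.minEnclosingCircle(p); print("hole",sy,dark.sum(),"mean",p.mean(0).round(2),"circle",np.round(c,2),round(r,2))
def pins(im,s):
    P=cloud(im); m=(P[...,2]>.056)&(P[...,2]<.08)&(im["depth"]>0)
    n,l,st,ce=cv2.connectedComponentsWithStats(m.astype(np.uint8))
    for i in range(1,n):
        if st[i,4]>40:
            p=P[l==i]; q=(p-s["position"])@s["tool_rot"]; t=q[p[:,2]>.0685]
            print(st[i],"tool mean",q.mean(0)*1000,"top",len(t),t.mean(0)*1000 if len(t) else "", np.ptp(t,axis=0)*1000 if len(t) else "",p[:,2].max())
E
python3 - <<'E'
from h import *
np.set_printoptions(precision=4,suppress=True)
im=imaging.get_image("wrist"); save(im,"w5"); s=env.observe(); print(s["position"],s["tool_rot"],s["time_s"])
holes2(im,s);pins(im,s)
E
```

```text
[0.5965 0.2226 0.1594] [[-0.9827 -0.1852 -0.0004]
 [-0.1852  0.9827 -0.0001]
 [ 0.0004 -0.     -1.    ]] 10.3667
hole -1 213 mean [  2.25 -88.17] circle [  2.3  -88.16] 5.0
hole 1 217 mean [ 2.01 89.18] circle [ 1.88 89.15] 5.03
[191  75  17  12 164] tool mean [ 89.5544 -88.07    92.6333] top 97 [ 89.767  -89.06    89.6296] [7.0682 7.9194 2.5575] 0.07119726322811834
[427  75  17  12 159] tool mean [89.5067 89.1309 92.7587] top 93 [89.7417 90.0323 89.6828] [7.0446 7.5995 2.9482] 0.07145076204960449
[ 479  248  103   90 3476] tool mean [-87.6952 195.3905  82.5868] top 3100 [-89.9901 195.9332  80.623 ] [77.5694 77.6016 11.5144] 0.07999976641794512
```

View pics/w5.png

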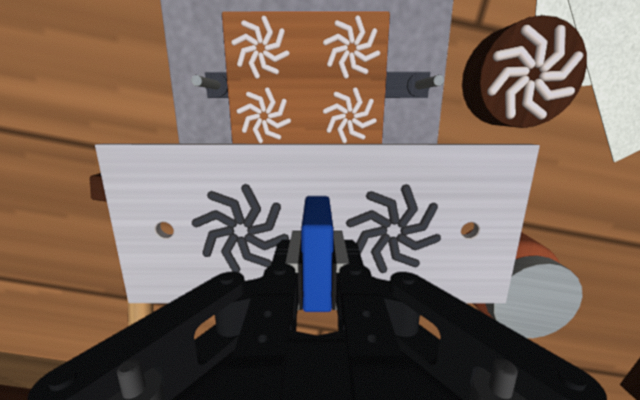

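The view from beyond the pins shows pin tips at (196,80) and (437,80), and plate holes at (165,230) and (470,230). In tool axes the pins are 88 to 89 mm ahead in +x, with y matched to within 0.1 mm and no yaw error.

>>> jog_arm(plan="0 0 0 1.5 0 0 255;0 0 0 2 0 0 255;0 0 0 2 0 0 255;0 0 0 2 0 0 255;0 0 0 1.35 0 0 255;0 0 0 0 0 2 255;0 0 0 0 0 2 255;0 0 0 0 0 1.5 255;0 0 0 0 0 0.6 255;0 0 0 0 0 0 255")

```text
time_s: 11.2
position: [0.5093, 0.2062, 0.0975]
tool_rot: [[-0.983, -0.185, -0.002], [-0.185, 0.983, -0.0], [0.002, 0.0, -1.0]]
ft_force: [-0.1, 0.4, -4.8]
grip_width: 0.0127
gripper_force: 88.7
```

>>> jog_arm(plan="0 0 0 0 0 0 255;0 0 0 0 0 0 255;0 0 0 0 0 0 255")

```text
time_s: 11.45
position: [0.5107, 0.2064, 0.0992]
tool_rot: [[-0.983, -0.185, 0.002], [-0.185, 0.983, 0.0], [-0.002, -0.0, -1.0]]
ft_force: [-1.1, -0.8, -4.1]
grip_width: 0.0125
gripper_force: 88.7
```

Run:
```python
from h import *
im=imaging.get_image("wrist"); s=env.observe(); print(s["position"],s["ft_force"],s["wrist_torque"])
c=np.hstack([im["pixels"][190:270,125:205],im["pixels"][190:270,430:510]])
cv2.imwrite("pics/c1.png",cv2.resize(c,(800,400),interpolation=cv2.INTER_CUBIC)[:,:,::-1])
```

```text
[0.51063395 0.20639851 0.09906815] [ 0.17402421  0.41538618 -4.91881759] [-0.02146822 -0.01277531 -0.02242226]
```

View pics/c1.png

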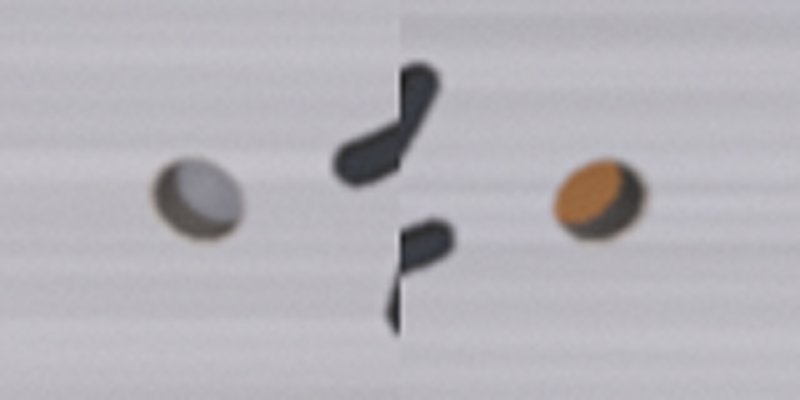

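Through the holes the picture shows only base board on the left and table on the right. That fits the slanted sight lines, so no pin shows yet. Now I feel downward.

>>> jog_arm(plan="0 0 0 0.1 0 0.3 255;0 0 0 0 0 0.2 255;0 0 0 0 0 0.1 255;0 0 0 0 0 0.1 255;0 0 0 0 0 0.1 255;0 0 0 0 0 0 255;0 0 0 0 0 0 255")

```text
time_s: 12.08
position: [0.5093, 0.2061, 0.0901]
tool_rot: [[-0.983, -0.185, -0.0], [-0.185, 0.983, -0.0], [0.0, -0.0, -1.0]]
ft_force: [0.0, 0.1, -4.8]
grip_width: 0.0125
gripper_force: 88.7
```

>>> jog_arm(plan="0 0 0 0 0 0.1 255;0 0 0 0 0 0.1 255;0 0 0 0 0 0 255;0 0 0 0 0 0 255")

```text
time_s: 12.42
position: [0.5093, 0.2061, 0.0881]
tool_rot: [[-0.983, -0.185, -0.0], [-0.185, 0.983, -0.0], [0.0, 0.0, -1.0]]
ft_force: [-0.1, 0.1, -4.0]
grip_width: 0.0125
gripper_force: 88.7
```

>>> jog_arm(plan="0 0 0 0 0 0.1 255;0 0 0 0 0 0.1 255;0 0 0 0 0 0 255;0 0 0 0 0 0 255")

```text
time_s: 12.75
position: [0.5093, 0.2061, 0.0861]
tool_rot: [[-0.983, -0.185, -0.0], [-0.185, 0.983, -0.0], [0.0, -0.0, -1.0]]
ft_force: [-0.2, -0.1, -4.1]
grip_width: 0.0126
gripper_force: 88.7
```

>>> jog_arm(plan="0 0 0 0 0 0.1 255;0 0 0 0 0 0.1 255;0 0 0 0 0 0 255;0 0 0 0 0 0 255")

```text
time_s: 13.08
position: [0.5093, 0.2061, 0.0841]
tool_rot: [[-0.983, -0.185, -0.0], [-0.185, 0.983, -0.0], [0.0, -0.0, -1.0]]
ft_force: [0.4, -0.8, -4.7]
grip_width: 0.0125
gripper_force: 88.7
```

>>> jog_arm(plan="0 0 0 0 0 0.15 255;0 0 0 0 0 0.15 255;0 0 0 0 0 0.15 255;0 0 0 0 0 0.15 255;0 0 0 0 0 0 255;0 0 0 0 0 0 255")

```text
time_s: 13.58
position: [0.5092, 0.2061, 0.078]
tool_rot: [[-0.983, -0.185, -0.0], [-0.185, 0.983, -0.0], [0.0, 0.0, -1.0]]
ft_force: [-0.2, -0.4, -5.1]
grip_width: 0.0125
gripper_force: 88.7
```

>>> jog_arm(plan="0 0 0 0 0 0.15 255;0 0 0 0 0 0.15 255;0 0 0 0 0 0.1 255;0 0 0 0 0 0.1 255;0 0 0 0 0 0 255;0 0 0 0 0 0 255")

```text
time_s: 14.08
position: [0.5093, 0.2061, 0.0731]
tool_rot: [[-0.983, -0.185, -0.0], [-0.185, 0.983, 0.0], [0.0, 0.0, -1.0]]
ft_force: [-0.6, 0.6, -4.1]
grip_width: 0.0125
gripper_force: 88.7
```

>>> jog_arm(plan="0 0 0 0 0 0.1 255;0 0 0 0 0 0.1 255;0 0 0 0 0 0.1 255;0 0 0 0 0 0 255;0 0 0 0 0 0 255")

```text
time_s: 14.5
position: [0.5093, 0.2061, 0.0704]
tool_rot: [[-0.983, -0.185, 0.0], [-0.185, 0.983, -0.0], [-0.0, -0.0, -1.0]]
ft_force: [-2.0, -0.4, 0.5]
grip_width: 0.0124
gripper_force: 89.4
```

Run:
```python
from h import *
np.set_printoptions(precision=4,suppress=True)
im=imaging.get_image("wrist"); s=env.observe(); print(s["position"],s["ft_force"],s["wrist_torque"])
c=np.hstack([im["pixels"][170:290,105:225],im["pixels"][170:290,410:530]])
cv2.imwrite("pics/c2.png",cv2.resize(c,(800,400),interpolation=cv2.INTER_CUBIC)[:,:,::-1])
pins(im,s)
```

```text
[0.5093 0.2061 0.0704] [-1.262  -0.5256  0.9185] [-0.102   0.2872 -0.0318]
[ 273   47  127   43 3484] tool mean [87.218   5.7706  5.9503] top 84 [83.9213 14.9965 -3.7148] [ 9.2005  8.3861 11.3459] 0.07987423046159284
[401 185  15  42 162] tool mean [16.5189 52.1492 13.8819] top 0   0.05795070256349136
[192 193  49  34 333] tool mean [ 13.9614 -53.7628  13.8766] top 0   0.058013691006267576
[243 193  14  34 132] tool mean [ 14.3312 -37.1135  13.8934] top 0   0.05770775200246561
[367 192  31  32 164] tool mean [17.5531 39.4667 13.937 ] top 0   0.057671876448669473
[303 196  28  17 369] tool mean [23.1722  0.4334  1.1584] top 205 [23.1716  0.4684 -4.0241] [ 2.5123 13.9419 11.3718] 0.07998777883956398
[251 205  29  29 159] tool mean [  7.251  -28.3055  13.9378] top 0   0.05779778861512058
[403 205  33  29 168] tool mean [ 6.789  60.4214 13.852 ] top 0   0.05836040531099407
[357 212  33  15 121] tool mean [ 9.232  33.6451 13.959 ] top 0   0.057823620242960394
[143 225  27  24 378] tool mean [  2.4281 -87.7376   4.6015] top 171 [  1.6155 -88.7882   0.5689] [7.8954 7.6744 2.9347] 0.07143854
[... 476 characters left out ...]
02 5.7642] 0.07983347178375383
[358 230  18  22  96] tool mean [-3.4249 28.8185 13.9017] top 0   0.05762589452038272
[246 234  15  14  62] tool mean [ -4.586  -36.9455  13.9553] top 0   0.05757103372698549
[221 236  49  36 315] tool mean [-12.8884 -45.3232  13.8921] top 0   0.05772146995591973
[262 236  28  13 108] tool mean [ -2.091  -22.7432   7.4612] top 32 [  6.3014 -15.7862  -7.9276] [0.9633 5.0672 4.0113] 0.0799426255919422
[372 237  17  36 152] tool mean [-13.3433  37.931   13.9533] top 0   0.057460791641471304
[400 237  38  13 127] tool mean [-5.7323 59.1739 13.9336] top 0   0.057582963690522265
[391 239  27  28 142] tool mean [-13.6337  50.1746  13.859 ] top 0   0.057735718376827894
```

View pics/c2.png

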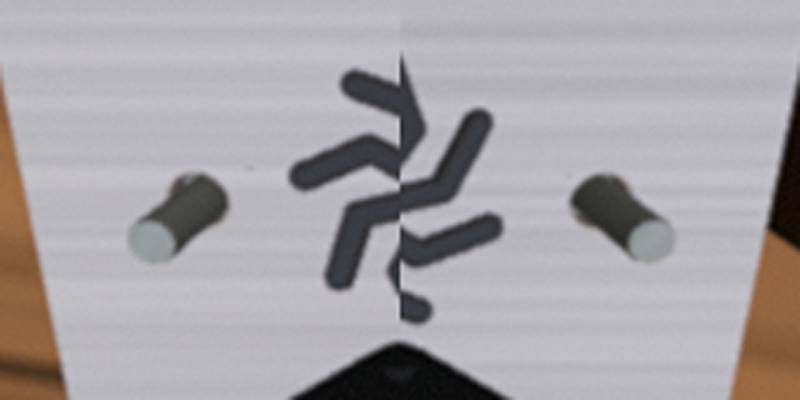

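Both pins stand well through the holes and the plate's weight is now carried. I press another 0.5 mm gently, then let go.

>>> jog_arm(plan="0 0 0 0 0 0.05 255;0 0 0 0 0 0 255;0 0 0 0 0 0 255")

```text
time_s: 14.8
position: [0.5093, 0.2061, 0.0704]
tool_rot: [[-0.983, -0.185, 0.001], [-0.185, 0.983, 0.0], [-0.001, -0.0, -1.0]]
ft_force: [-3.5, -1.5, 7.3]
grip_width: 0.0127
gripper_force: 90.6
```

>>> jog_arm(plan="0 0 0 0 0 0 190;0 0 0 0 0 0 150;0 0 0 0 0 0 110;0 0 0 0 0 0 110;0 0 0 0 0 -0.5 90;0 0 0 0 0 -2 90;0 0 0 0 0 -3 90;0 0 0 0 0 -3 90;0 0 0 0 0 -3 90;0 0 0 0 0 0 90", grip_force=20)

```text
time_s: 15.63
position: [0.5114, 0.2066, 0.1908]
tool_rot: [[-0.983, -0.185, 0.011], [-0.185, 0.983, 0.002], [-0.011, -0.0, -1.0]]
ft_force: [0.5, -0.5, 0.8]
grip_width: 0.0554
gripper_force: 0.0
```

>>> jog_arm(plan="0 0 0 -2 0 -1 90;0 0 0 -3 0 -1 90;0 0 0 -2 0 0 90;0 0 0 0 0 0 90;0 0 0 0 0 0 90")

```text
time_s: 16.05
position: [0.5783, 0.219, 0.2039]
tool_rot: [[-0.983, -0.185, -0.001], [-0.185, 0.983, -0.0], [0.001, 0.0, -1.0]]
ft_force: [-0.6, -0.5, 0.7]
grip_width: 0.0549
gripper_force: 0.0
```

Run:
```python
from h import *
np.set_printoptions(precision=4,suppress=True)
im=imaging.get_image("wrist"); save(im,"w6"); s=env.observe(); print(s["position"],s["ft_force"],s["time_s"])
P=cloud(im)
for r in models.outline_of("wrist","template")[:1]:
    p=P[r["region"]&(im["depth"]>0)]; p=p[(p[:,2]>.045)&(p[:,2]<.062)]
    d=p[:,:2]-[.509,.206]; A=np.c_[d,np.ones(len(p))]; print(len(p),"top plane",np.linalg.lstsq(A,p[:,2],rcond=None)[0],cv2.minAreaRect((p[:,:2]*1000).astype(np.float32)))
for r in models.tip_of("wrist","latch_stub")[:2]: print(r, at_z(im,*r["at"],.08))
b=P[(P[...,2]>.085)&(P[...,2]<.099)&(abs(P[...,0]-.42)<.06)&(abs(P[...,1]-.2)<.06)]; print("stub",len(b),b.mean(0) if len(b) else "")
```

```text
[0.5776 0.219  0.2041] [-0.2181  0.2126 -0.0809] 16.1
26043 top plane [ 0.0013 -0.0005  0.054 ] ((508.5528564453125, 206.35345458984375), (101.52979278564453, 241.1724090576172), 10.554426193237305)
stub 0
```

View pics/w6.png

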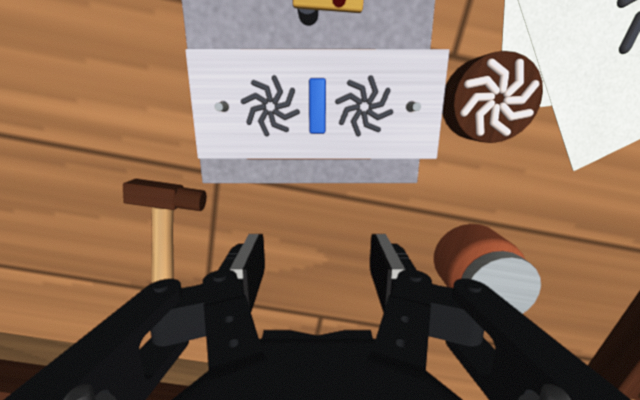

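The wrist view shows the plate seated and square, with both pins through at (222,106) and (414,106) and the latch at the top edge, (325,3). The plate top measures 54.0 mm and flat, so it is home. Next is the latch: I'll straddle the stub with the fingers partly open, turned 45°.

>>> jog_arm(plan="0 0 0 1.8 0.3 0 165;0 0 0 3 0.3 0 165;0 0 0 3 0.3 0.6 165;0 0 0 3 0.3 0.8 165;0 0 0 3 0.3 0.8 165;0 0 0 2.1 0.3 0.8 165;0 0 -5 0 0 0 165;0 0 -6.5 0 0 0 165;0 0 -6.5 0 0 0 165;0 0 -6.5 0 0 0 165")

```text
time_s: 17.03
position: [0.4176, 0.2073, 0.175]
tool_rot: [[-0.814, -0.581, 0.0], [-0.581, 0.814, 0.0], [-0.0, -0.0, -1.0]]
ft_force: [0.3, 0.5, -0.0]
grip_width: 0.0299
gripper_force: 0.0
```

>>> jog_arm(plan="0 0 -6.5 0 0 0 165;0 0 -6.5 0 0 0 165;0 0 -6 0 0 0 165;0 0 -1.5 0 0 0 165;0 0 0 0 0 0 165;0 0 0 0 0 0 165")

```text
time_s: 17.53
position: [0.4179, 0.2073, 0.1748]
tool_rot: [[-0.565, -0.825, 0.0], [-0.825, 0.565, 0.0], [-0.0, -0.0, -1.0]]
ft_force: [0.8, 0.3, -0.8]
grip_width: 0.03
gripper_force: 0.0
```

Run:
```python
from h import *
np.set_printoptions(precision=4,suppress=True)
im=imaging.get_image("wrist"); save(im,"w7"); s=env.observe(); print(s["position"],s["tool_rot"],s["grip_width"],s["time_s"])
for r in models.tip_of("wrist","latch_stub")[:2]: print(r, at_z(im,*r["at"],.08))
P=cloud(im); px=im["pixels"].astype(int)
red=(px[...,0]>120)&(px[...,1]<70)&(px[...,2]<70)&(abs(P[...,0]-.42)<.07)&(abs(P[...,1]-.2)<.07)
for z0,z1 in((.06,.092),(.092,.099)):
    b=P[red&(P[...,2]>z0)&(P[...,2]<z1)]; print("stub",z0,len(b),b.mean(0) if len(b) else "",np.ptp(b,axis=0) if len(b) else "")
steps((.4181,.2069,.12),145.7)
```

```text
[0.4181 0.2073 0.1748] [[-0.5649 -0.8251  0.0001]
 [-0.8251  0.5649  0.    ]
 [-0.0001 -0.0001 -1.    ]] 0.030130383793534523 17.5833
{'at': [315.0, 194.2], 'confidence': 0.77} [0.4198 0.2065 0.08  ]
stub 0.06 6 [0.4154 0.2074 0.0823] [0.002  0.0062 0.0241]
stub 0.092 146 [0.4202 0.2077 0.0948] [0.0111 0.0113 0.003 ]
shift cm [ 0.04 -0.02  5.48] rz -0.08 q6 -133.8 pos [0.4182 0.2073 0.1748] f [0.3 0.5 0.4]
```

View pics/w7.png

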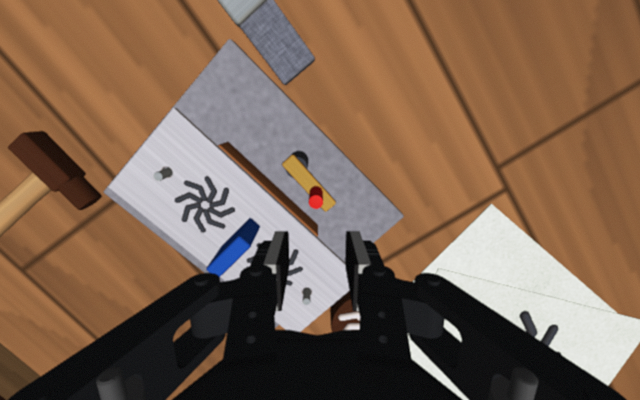

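The wrist view shows the stub top at (316,195) with the brass arm running up-left to its pivot at (297,160). The stub stands at (0.420, 0.208), between the fingers as planned. I go down astride it.

>>> jog_arm(plan="0 0 0 -0.15 -0.1 3 165;0 0 0 0 0 3 165;0 0 0 0 0 2.5 165;0 0 0 0 0 1.2 165;0 0 0 0 0 0.7 165;0 0 0 0 0 0 165;0 0 0 0 0 0 165")

```text
time_s: 18.22
position: [0.4205, 0.2081, 0.0711]
tool_rot: [[-0.564, -0.826, 0.001], [-0.826, 0.564, 0.0], [-0.0, -0.0, -1.0]]
ft_force: [0.6, -1.0, 0.3]
grip_width: 0.0299
gripper_force: 0.0
```

>>> jog_arm(plan="0 0 0 0 -0.4 0 165;0 0 0 0 -0.4 0 165;0 0 0 -0.3 -0.4 0 165;0 0 0 -0.25 -0.5 0 165;0 0 0 -0.15 -0.5 0 165;0 0 0 -0.05 -0.5 0 165;0 0 0 0.05 -0.5 0 165;0 0 0 0.1 -0.4 0 165;0 0 0 0 0 0 165;0 0 0 0 0 0 165")

```text
time_s: 19.05
position: [0.4537, 0.1923, 0.0709]
tool_rot: [[-0.564, -0.826, 0.001], [-0.826, 0.564, -0.0], [-0.0, -0.001, -1.0]]
ft_force: [-0.2, 1.0, -1.1]
grip_width: 0.0301
gripper_force: 0.0
```

>>> jog_arm(plan="0 0 0 0.2 -0.4 0 165;0 0 0 0.2 -0.3 0 165;0 0 0 0.15 -0.2 0 165;0 0 0 0 0 0 165")

```text
time_s: 19.38
position: [0.4578, 0.1825, 0.0707]
tool_rot: [[-0.564, -0.826, 0.0], [-0.826, 0.564, -0.0], [0.0, -0.0, -1.0]]
ft_force: [-0.7, 0.7, 0.2]
grip_width: 0.0301
gripper_force: 0.4
```

```bash
cat > st.py <<'E'
from h import *
np.set_printoptions(precision=4,suppress=True)
im=imaging.get_image("wrist"); save(im,"w8"); s=env.observe(); print(s["position"],s["ft_force"],s["time_s"])
P=cloud(im); px=im["pixels"].astype(int)
red=(px[...,0]>120)&(px[...,1]<70)&(px[...,2]<70)&(abs(P[...,0]-.44)<.08)&(abs(P[...,1]-.2)<.08)
b=P[red&(P[...,2]>.092)&(P[...,2]<.099)]; print("stub",len(b))
if len(b):
    c=b.mean(0); J=np.array([[.9827,.1852],[-.1852,.9827]]); pv=np.array([.4252,.1812])
    d=J@(c[:2]-pv); print(c,"jig off pivot mm",d*1000,"angle",90-np.degrees(np.arctan2(d[1],d[0])))
E
python3 st.py
```

```text
[0.4578 0.1826 0.0707] [-0.9109  0.5286 -0.5467] 19.4333
stub 436
[0.4496 0.1864 0.0949] jig off pivot mm [24.9285  0.602 ] angle 88.61665197022943
```

>>> jog_arm(plan="0 0 0 0.07 -0.1 0 165;0 0 0 0 0 0 165;0 0 0 0 0 0 165")

```text
time_s: 19.68
position: [0.4579, 0.182, 0.0706]
tool_rot: [[-0.564, -0.826, -0.0], [-0.826, 0.564, 0.0], [-0.0, 0.0, -1.0]]
ft_force: [-0.4, 3.4, 0.6]
grip_width: 0.0303
gripper_force: 1.7
```

>>> jog_arm(plan="0 0 0 0.07 -0.1 0 165;0 0 0 0 0 0 165;0 0 0 0 0 0 165")

```text
time_s: 19.93
position: [0.4578, 0.1817, 0.0706]
tool_rot: [[-0.564, -0.826, -0.001], [-0.826, 0.564, 0.002], [-0.001, 0.002, -1.0]]
ft_force: [-4.1, 9.0, 1.2]
grip_width: 0.0304
gripper_force: 4.0
```

The force rises to 10 N with no further motion, so the latch is on its stop. I back off so the stub stands free, then lift.

>>> jog_arm(plan="0 0 0 -0.1 0.3 0 165;0 0 0 0 0.7 0 165;0 0 0 0 0 0 165;0 0 0 0 0 -1.5 165;0 0 0 0 0 -3 165;0 0 0 0 0 -3 165;0 0 0 0 0 -3 165;0 0 0 0 0 -1 165;0 0 0 0 0 0 165;0 0 0 0 0 0 165")

```text
time_s: 20.77
position: [0.4507, 0.187, 0.1854]
tool_rot: [[-0.564, -0.826, 0.0], [-0.826, 0.564, -0.0], [-0.0, -0.0, -1.0]]
ft_force: [-0.2, -1.1, -0.9]
grip_width: 0.0299
gripper_force: 0.0
```

```bash
cat >> st.py <<'E'
for r in models.outline_of("wrist","template")[:1]:
    p=P[r["region"]&(im["depth"]>0)]; p=p[(p[:,2]>.045)&(p[:,2]<.056)]
    d=p[:,:2]-[.509,.206]; print("plate",len(p),np.linalg.lstsq(np.c_[d,np.ones(len(p))],p[:,2],rcond=None)[0])
E
python3 st.py
```

```text
[0.4503 0.187  0.1847] [-0.8028  0.5185 -0.6133] 20.8167
stub 134
[0.4495 0.1859 0.0948] jig off pivot mm [24.7655  0.1188] angle 89.72513870280581
plate 16655 [0.0031 0.0003 0.054 ]
```

View pics/w8.png

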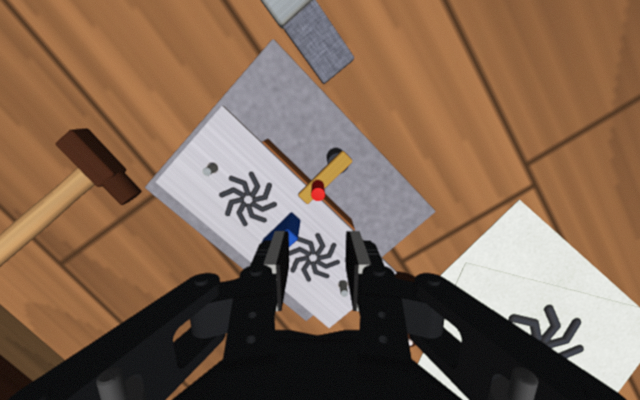

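The wrist view shows the latch arm from its pivot at (337,157) lying across the plate's edge to (308,195), square to that edge. The plate is flat at 54.0 mm and the gripper is clear of everything.

```bash
python3 -c "
from rig import job
print(job.close_job())"
```

```text
the job is handed in; nothing more can be done
None
```

The template is on both pins, flat and fully home on the block; the latch is swung to its stop over the edge and let go, and the job is handed in at about 21 s.

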